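# Uncover the scone and hold it up in the serving tongs

## Robot

A 6-joint arm with a two-finger parallel gripper is mounted at the origin on the work surface. World frame = base frame: x ahead of the robot, y to its left, z up, the work surface at z = 0. Lengths are in m, angles in rad, forces in N, time in s.
With the tool pointing down it reaches from about 0.3 to 0.775 m from the base axis. Payload 14.6 kg.
Tool frame: the origin (TCP) lies on the centre line of the jaws, within the pads' length; the fingertips stand 22 mm ahead of it and the grasp point (between the pads) lies 3 mm ahead of it; z points along the fingers, y is the direction in which the jaws open and shut (so a half turn about z gives the same grasp; the last joint's range is limited). The gripper opens to 85 mm and grips with 20 to 120 N. Pads are 22 mm wide; open, the fingers measure 114 mm over their backs; the gripper's body (76 mm by 85 mm) begins 54 mm behind the grasp point. The pads swing forward as they close: fully open they stand 13 mm farther back than shut.
Start: joints at [-1.304, 0.3, 1.521, -0, 1.321, -0.067], TCP at [0.18, -0.52, 0.253] pointing down, gripper open.
Joint ranges: [-3.03, 3.03], [-0.79, 2.21], [0.23, 2.52], [-1.04, 4.18], [0, 3.07], [-2.55, 2.55]. Speed limits (rad/s): [2.22, 2.22, 2.57, 3.14, 3.14, 3.14].

## Interface

Orientations are given as a unit quaternion [w, x, y, z].
In Python, from plant import env gives the robot as it stands.
- The arm moves only by the tool move_arm, never from a script. Its argument "steps" is a list of rows, each a list of 7 numbers: the shift along the tool's x, y, z in cm, then the turn, a rotation vector about the tool's x, y, z in degrees, then the opening, from 0 (shut) to 1 (fully open). A call has 1 to 5 rows; each row shifts and turns the commanded pose from where the row before left it, along the tool's axes as they then stand; what a row does not reach is not made up. A row lasts 1/12 s, in which the tool goes at most 41.7 mm and 7.16 degrees, less where a joint would pass 70% of its speed; a pose out of reach is approached as far as the arm can. A call is refused whole if a number of a shift passes 4.17 or a number of a turn 7.16, either way. A call with a gripper value outside its range is refused whole. The fingers move at their own pace and stop on an object; "squeeze" is the grip in N (left out, the last holds). Time passes only in rows, so rows that do not move let the fingers close. It gives the time, the measured TCP pose, the force and the opening at its end, in the units of the state.
- env.sense(): the state, without advancing time (a new reading comes with each control period).
- env.snapshot(name): name is "scene" or "side" or "wrist"; returns a dict with "frame" (480x640x3 uint8, red, green, blue), "fx", "fy", "cx", "cy" (pixels), "k1" (the pictures are not rectified: a ray, as slopes to the right and down, at radius r is drawn at 1 + k1 r^2 times it, then the intrinsics apply), "position" and "attitude" of the camera in the world. Camera axes: x right, y down, z forward; pixel columns grow to the right and rows downward; lengths in m; the calibration is good to about 2 mm. A picture is of the moment at which its call begins. There is no depth.
- env.sign_off(): hands the job in, once; it reports no verdict.
The state is a dict: "time": time; "q": joint angles; "joint_velocities": joint speeds; "effort": joint torques, N m; "tcp_pos": TCP position; "tool_rot": TCP orientation; "contact_force": force on the tool from outside, world axes, zero at the start; "moment": the same for the moment, N m; "finger_gap": opening from 0.0 (shut) to 1.0 (fully open).
Only numpy, scipy, OpenCV 4.12 (cv2) and the standard library are available. Lean on these libraries where they do the work, as an engineer would, in place of code of your own. Each camera call takes 0.05 s, during which the arm holds its last target. There are 200 camera calls.

## Task

Lift the glass cover off the round cake board by its wooden knob and set it down gently, upright and flat on the console, clear of the board, without letting it fall. Then pick up the serving tongs by their rubber grips, close them around the scone and lift it at least 10 cm above the board, finishing while still holding it up there in the tongs. The gripper itself must not touch the scone, the scone must not fall onto the console, and the remote, jar, paperweight and bottle opener stay where they are.

Things in the scene. Friction and masses are not known exactly. Their poses are not given: they have to be found in the camera images.
- dome_knob (a point): centre of the light wooden knob on top of the glass cover: round, 30 mm across from 8 mm below to 8 mm above this point; its top is 12 mm above, the glass begins 19 mm below, the cover's rim is 109 mm below this point. z axis up
- dome: clear glass bell cover with its knob (loose, about 0.42 kg), 150 mm across at the open rim, 4 mm wall; stands on the board over the scone at the start. Origin at the centre of its rim plane (its underside), z axis up through the knob
- board: round dark wooden cake board, 190 mm across, 16 mm thick, loose (0.45 kg), origin at the centre of its underside, z up
- scone_center (a point): centre of the small round scone (golden brown, 48 mm across, 36 mm high, about 45 g, stands loose on the board under the cover, not exactly at the board's centre), half-way up; z axis up. Its sides are straight and upright up to 29 mm above its base
- scone: the same scone; origin at the centre of its underside
- tongs_grip (a point): point midway between the two black rubber grips of the tongs, half-way up (12 mm), same axes as the tongs. The grips are 46 mm long (23 mm either way along x), 24 mm high; their outer faces are 55 mm apart at rest, about 50 mm at 0.025 rad, 44 mm when closed on the scone. A spring opens the arms: squeezing takes 4 N per grip at rest, 6 N at the scone's width
- tongs: steel serving tongs, about 90 g, lying loose on their side so that the two arms open level, sideways; all of it 24 mm high or less. x axis: along the centre line to the open tips; y axis: the line along which the arms close; z up. Origin at the underside, midway between the grips. The pivot is 88 mm behind it (-x), a thin ring ends 112 mm behind, the tips end 121 mm ahead
- tongs_left (a joint): angle in rad by which each tongs arm is squeezed from its sprung open rest about the pivot: 0 = fully open, grows as squeezed (both arms move alike); paddles 48 mm apart at 0.060, about 61 mm apart at 0.025, 0.19 = end of travel
- remote: black plastic remote, 140 x 42 x 18 mm, long along its x axis, lies on the console; origin at the centre of its underside. Leave alone
- jar: white ceramic jar with a twist cap, 92 mm across, 116 mm high; origin at the centre of its underside. Leave alone
- paperweight: green glass paperweight, round, 74 mm across, 43 mm high; origin at the centre of its underside. Leave alone
- opener: flat steel bottle opener, 120 x 40 x 5 mm, along its x axis from 75 mm behind to 45 mm ahead of its origin. Leave alone
- tongs_tips (a point): point midway between the flat gripping paddles of the tongs, 93 mm ahead (+x) of tongs_grip, half-way up (12 mm). The paddles are 38 mm long, 24 mm high; at rest their inner faces are 70 mm apart, the outer 76 mm. Each 1 mm by which the grips close brings the paddles about 2 mm together. Beyond them short lips bend inward
Mind the look-alikes: they are no part of the job. What is meant by the dome is not blue or yellow, and is the smaller of those in its own colour.

How it is judged:
By the outcome, as a careful person would: the job done as asked, in the order asked, and still so for the second after the job is handed in, while the arm keeps its last pose, push and grip.
It also fails if it takes over 62 s, if anything falls off the work surface, if the arm or the gripper's body presses on something with over 40 N, if the wrist force passes 120 N, or if a joint passes its speed limit or range.

## Working session

There is one attempt and no reset: what is moved stays moved. The work goes in short steps, Python scripts to look and compute and a tool call to move; the robot and the scene stay as the last step left them, time stands still between calls to the robot, and variables do not carry over. Pictures are saved under pics/ and viewed, about 8 in all and at most 12, crops included, and the job is handed in when it is done.

Besides the shell and the picture viewer there is one more tool, called after "Request:" as a command line: name --pt "numbers of a row" for each row, then --argument value for the rest. move_arm: Moves the arm, as the interface text tells. Its arguments: {"type":"object","properties":{"steps":{"type":"array","items":{"type":"array","items":{"type":"number"}}},"squeeze":{"type":"number"}},"required":["steps"]}

```bash
mkdir -p pics; cat > h.py <<'E'
import numpy as np, cv2
from scipy.spatial.transform import Rotation as R
from plant import env
def snap(n,f,crop=None,s=1):
    d=env.snapshot(n); im=d["frame"][:,:,::-1].copy()
    np.savez(f"pics/{f}.npz",**{k:np.array(v) for k,v in d.items() })
    if crop: x0,y0,x1,y1=crop; im=im[y0:y1,x0:x1]
    cv2.imwrite(f"pics/{f}.png",cv2.resize(im,None,fx=s,fy=s,interpolation=cv2.INTER_CUBIC)); return d
def rot(d):
    a=np.array(d["attitude"]); 
    return a if a.shape==(3,3) else R.from_quat(a[[1,2,3,0]]).as_matrix()
def ray(d,u,v):
    K=np.array([[d["fx"],0,d["cx"]],[0,d["fy"],d["cy"]],[0,0,1]],float)
    x,y=cv2.undistortPoints(np.array([[[u,v]]],float),K,np.array([float(d["k1"]),0,0,0]))[0,0]
    # model: drawn = (1+k1 r^2)*slope
    return np.array(d["position"],float),rot(d)@np.array([x,y,1])
def onz(d,u,v,z):
    p,r=ray(d,u,v); return p+r*(z-p[2])/r[2]
def tri(*a):
    A=np.zeros((3,3));b=np.zeros(3)
    for d,u,v in a:
        p,r=ray(d,u,v); r/=np.linalg.norm(r);M=np.eye(3)-np.outer(r,r);A+=M;b+=M@p
    return np.linalg.solve(A,b)
def proj(d,P):
    c=rot(d).T@(np.array(P)-d["position"]); x,y=c[:2]/c[2]; k=1+float(d["k1"])*(x*x+y*y)
    return np.array([d["fx"]*x*k+d["cx"],d["fy"]*y*k+d["cy"]])
E
python3 - <<'E'
from h import *
for n in("scene","side"):
    d=snap(n,n+"0"); print(n,{k:v for k,v in d.items() if k!="frame"})
print(env.sense())
E
```

```text
scene {'fx': 451.1923249475679, 'fy': 451.1923249475679, 'cx': 323.8660827450878, 'cy': 238.31904883063967, 'k1': 0.03191641490431575, 'position': array([ 1.07941381, -0.25028764,  1.02244787]), 'attitude': array([-0.25277673,  0.79580119,  0.52444473, -0.16661966])}
side {'fx': 552.0608514502765, 'fy': 552.0608514502765, 'cx': 313.60220963291044, 'cy': 236.30972289830706, 'k1': 0.004124991056389994, 'position': array([-0.19410776,  0.8052594 ,  1.03404467]), 'attitude': array([ 0.13957855, -0.33284915,  0.85000743, -0.3836882 ])}
{'time': 0.1, 'q': array([-1.30358116e+00,  3.00437960e-01,  1.52151487e+00,  5.98920442e-06,
        1.32071086e+00, -6.65774534e-02]), 'joint_velocities': array([ 0.00108382, -0.00188388, -0.0016654 ,  0.00023519, -0.00039763,
       -0.00076922]), 'effort': array([ 8.28853335e-04, -5.44382429e+01, -3.62373090e+01, -2.23699988e-05,
        3.06751637e-03, -1.26638395e-05]), 'tcp_pos': array([ 0.18015658, -0.51945979,  0.25276749]), 'tool_rot': array([-5.33111801e-04,  9.86105091e-01,  1.66121834e-01, -5.07455949e-05]), 'contact_force': array([-0.51817663,  0.34780415, -0.1777986 ]), 'moment': array([ 0.00191225, -0.06388965, -0.01837609]), 'finger_gap': 1.003472976065552}
```

View pics/scene0.png

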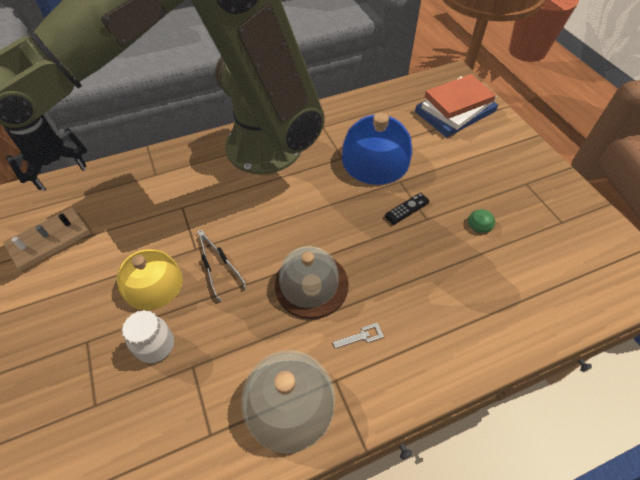

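View pics/side0.png

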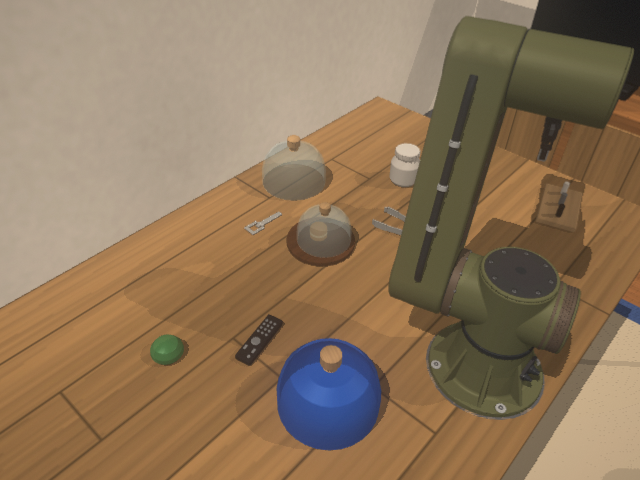

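The cover on the board has its knob at scene (307,258) and side (325,209). The tongs run from the ring at scene (202,233) to the tips at (214,297) and (243,286). I'll enlarge that part.

```bash
python3 - <<'E'
from h import *
a=cv2.imread("pics/scene0.png")[220:330,180:360]; cv2.imwrite("pics/c1.png",cv2.resize(a,None,fx=4.4,fy=4.4,interpolation=cv2.INTER_CUBIC))
s=dict(np.load("pics/scene0.npz"));t=dict(np.load("pics/side0.npz"))
print("knob",tri((s,307.5,258),(t,325,209)),onz(s,307.5,258,.125),onz(t,325,209,.125))
for n,u,v,z in[("ring",202,233,.012),("tipL",214,297,.012),("tipR",243,286,.012),("jar",143,324,.116),("ydome",139,262,.125),("bigknob",285,381,.15),("opener",334,344,0),("opener2",381,332,0),("remote",407,209,.018),("paper",482,221,.02),("bluek",381,122,.15)]: print(n,onz(s,u,v,z).round(3))
E
```

```text
knob [ 0.53103757 -0.05858904  0.12229207] [ 0.53370837 -0.05821316  0.125     ] [ 0.52827598 -0.05731861  0.125     ]
ring [ 0.274 -0.271  0.012]
tipL [ 0.48  -0.293  0.012]
tipR [ 0.479 -0.217  0.012]
jar [ 0.545 -0.446  0.116]
ydome [ 0.389 -0.424  0.125]
bigknob [ 0.793 -0.209  0.15 ]
opener [ 0.708 -0.065  0.   ]
opener2 [0.725 0.052 0.   ]
remote [0.427 0.288 0.018]
paper [0.548 0.457 0.02 ]
bluek [0.2   0.306 0.15 ]
```

View pics/c1.png

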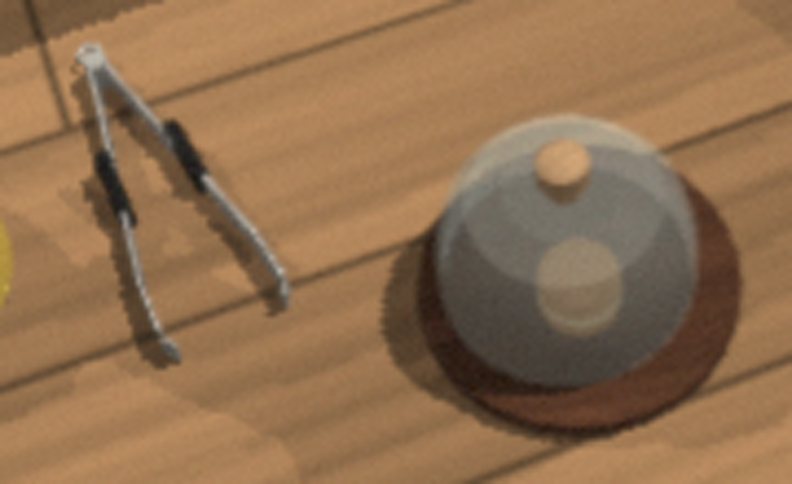

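```bash
cat >> h.py <<'E'
def go(P,yaw=None):
    s=env.sense(); q=np.array(s["tool_rot"]); M=R.from_quat(q[[1,2,3,0]]).as_matrix()
    y=np.degrees(np.arctan2(M[1,0],M[0,0]))
    print("t",round(s["time"],2),"tcp",np.array(s["tcp_pos"]).round(4),"yaw",y.round(2),"z",M[:,2].round(3),"F",np.array(s["contact_force"]).round(1),"gap",round(s["finger_gap"],3),"q",np.array(s["q"]).round(2))
    print("tool shift cm",(100*M.T@(np.array(P)-s["tcp_pos"])).round(2), "" if yaw is None else f"turn z {y-yaw:.2f}")
E
python3 - <<'E'
from h import *
s=dict(np.load("pics/scene0.npz"))
g1=onz(s,206.1,262.7,.018);g2=onz(s,222.5,255.2,.018);print(g1,g2,(g1+g2)/2)
print("scone",onz(s,311.6,284.8,.03),"board",[onz(s,180+u/4.4,220+v/4.4,.016).round(3) for u,v in((418,285),(740,285),(570,432))])
print([onz(s,u,v,.01).round(3) for u,v in((386,216),(428,200))])
go([.531,-.058,.22],4)
E
```

```text
[ 0.37733542 -0.28479669  0.018     ] [ 0.37151222 -0.23901123  0.018     ] [ 0.37442382 -0.26190396  0.018     ]
scone [ 0.55407098 -0.05838353  0.03      ] board [array([ 0.51 , -0.141,  0.016]), array([0.583, 0.03 , 0.016]), array([ 0.63 , -0.095,  0.016])]
[array([0.42 , 0.225, 0.01 ]), array([0.416, 0.365, 0.01 ])]
t 0.1 tcp [ 0.1802 -0.5195  0.2528] yaw 19.12 z [-0.     0.001 -1.   ] F [-0.5  0.3 -0.2] gap 1.003 q [-1.3   0.3   1.52  0.    1.32 -0.07]
tool shift cm [ 48.27 -32.1    3.31] turn z 15.12
```

Request:
move_arm --pt "3.2 -2.1 0.2 0 0 0 1" --pt "3.2 -2.1 0.2 0 0 0 1" --pt "3.2 -2.1 0.2 0 0 0 1" --pt "3.2 -2.1 0.2 0 0 0 1" --pt "3.2 -2.1 0.2 0 0 0 1"

```text
time: 0.52
tcp_pos: [0.2976, -0.3664, 0.243]
tool_rot: [-0.0, 0.986, 0.166, -0.0]
contact_force: [0.1, -1.0, -0.7]
finger_gap: 0.999
```

Request:
move_arm --pt "3.2 -2.1 0.2 0 0 0 1" --pt "3.2 -2.1 0.2 0 0 0 1" --pt "3.2 -2.1 0.2 0 0 0 1" --pt "3.2 -2.1 0.2 0 0 0 1" --pt "3.2 -2.1 0.2 0 0 0 1"

```text
time: 0.93
tcp_pos: [0.4144, -0.2146, 0.2331]
tool_rot: [-0.0, 0.986, 0.166, -0.0]
contact_force: [0.1, -0.4, 0.0]
finger_gap: 1.002
```

Request:
move_arm --pt "3.2 -2.1 0.2 0 0 0 1" --pt "3.2 -2.1 0.2 0 0 0 1" --pt "0 0 0 0 0 5 1" --pt "0 0 0 0 0 5 1" --pt "0 0 0 0 0 5 1"

```text
time: 1.35
tcp_pos: [0.4606, -0.155, 0.2288]
tool_rot: [-0.0, 0.999, 0.035, -0.0]
contact_force: [-0.7, -0.0, -0.3]
finger_gap: 1.001
```

```bash
python3 - <<'E'
from h import *
d=snap("wrist","w1"); print(d["position"],rot(d).round(3))
go([.531,-.058,.22],4); print(proj(d,[.531,-.058,.125]))
E
```

```text
[ 0.53175274 -0.14992856  0.34894805] [[ 0.069 -0.959 -0.275]
 [-0.998 -0.067 -0.02 ]
 [ 0.     0.276 -0.961]]
t 1.4 tcp [ 0.4605 -0.1553  0.2289] yaw 3.57 z [-0.001  0.    -1.   ] F [-0.4  0.2 -0.6] gap 0.997 q [-0.4   0.18  1.73 -0.    1.23  1.11]
tool shift cm [ 7.64 -9.27  0.89] turn z -0.43
[157.81147349 121.18244131]
```

View pics/w1.png

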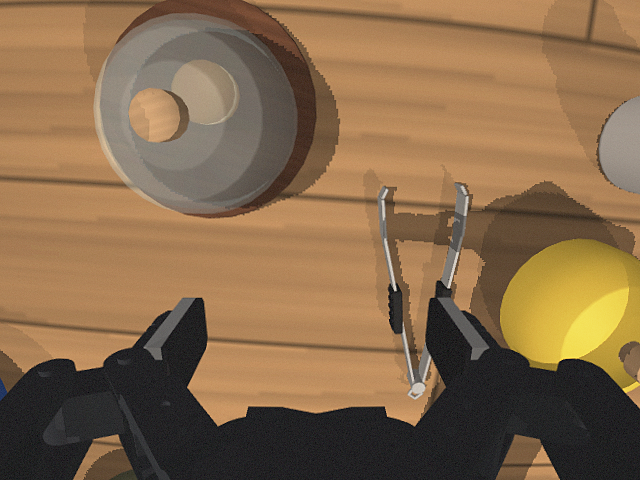

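The wrist view shows the knob at about (157,115), the scone at (205,92), and the tongs with grips at (396,308) and (444,295) and ring at (416,389). The estimates agree to about 3 mm.

```bash
python3 - <<'E'
from h import *
d=dict(np.load("pics/w1.npz"))
k=onz(d,157,115,.127);print("knob",k)
print("scone",onz(d,203,92,.048), "tips",onz(d,385,187,.02),onz(d,464,186,.02),"ring",onz(d,416,389,.012),"gripL",onz(d,396,309,.016))
go([k[0],k[1],.22],4);
E
```

```text
knob [ 0.53443772 -0.05843123  0.127     ]
scone [ 0.55427316 -0.0621267   0.048     ] tips [ 0.48731754 -0.21402957  0.02      ] [ 0.49352931 -0.28442937  0.02      ] ring [ 0.27262259 -0.27609054  0.012     ] gripL [ 0.36838921 -0.24013216  0.016     ]
t 1.4 tcp [ 0.4605 -0.1553  0.2289] yaw 3.57 z [-0.001  0.    -1.   ] F [-0.4  0.2 -0.6] gap 0.997 q [-0.4   0.18  1.73 -0.    1.23  1.11]
tool shift cm [ 7.98 -9.2   0.89] turn z -0.43
```

Request:
move_arm --pt "2.0 -2.3 0 0 0 0 0.8" --pt "2.0 -2.3 0 0 0 0 0.8" --pt "2.0 -2.3 0 0 0 0 0.8" --pt "2.0 -2.3 0 0 0 0 0.8" --pt "0 0 2 0 0 0 0.8"

```text
time: 1.82
tcp_pos: [0.5367, -0.0552, 0.2118]
tool_rot: [0.0, 0.999, 0.038, 0.003]
contact_force: [0.6, 0.2, -0.4]
finger_gap: 0.8
```

Request:
move_arm --pt "0 0 2 0 0 0 0.7" --pt "0 0 2 0 0 0 0.7" --pt "0 0 2 0 0 0 0.7" --pt "0 0 1 0 0 0 0.7" --pt "0 0 0.7 0 0 0 0.7"

```text
time: 2.23
tcp_pos: [0.5332, -0.0583, 0.131]
tool_rot: [-0.0, 0.999, 0.037, -0.001]
contact_force: [0.2, -0.9, -0.0]
finger_gap: 0.702
```

```bash
python3 - <<'E'
from h import *
d=snap("wrist","w2"); go([.5345,-.0584,.131],4)
snap("side","s2",(240,120,400,260),5)
E
```

```text
t 2.28 tcp [ 0.5331 -0.0582  0.1306] yaw 4.17 z [-0.002  0.    -1.   ] F [-0.7 -0.7 -1.5] gap 0.699 q [-0.18  0.41  1.68 -0.    1.05  1.32]
tool shift cm [ 0.14  0.03 -0.05] turn z 0.17
```

View pics/w2.png

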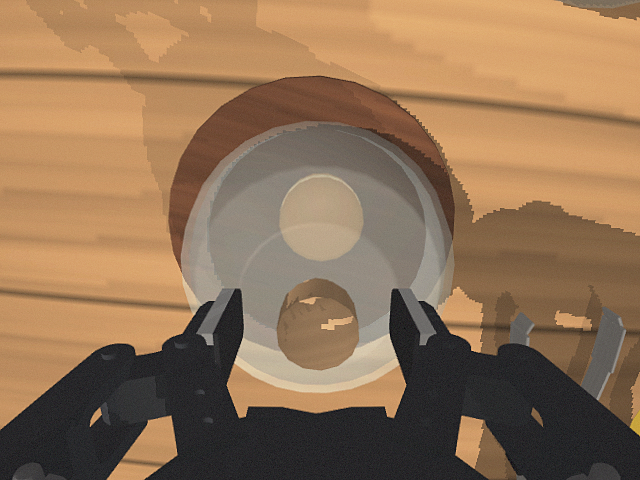

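The knob at (317,325) sits between the jaws and I see no contact. I'll close on it.

Request:
move_arm --pt "0.1 0 0 0 0 0 0.25" --pt "0 0 0 0 0 0 0.2" --pt "0 0 0 0 0 0 0.2" --pt "0 0 0 0 0 0 0.2" --pt "0 0 0 0 0 0 0.2" --squeeze 45

```text
time: 2.75
tcp_pos: [0.5352, -0.0586, 0.1334]
tool_rot: [0.0, 0.999, 0.036, 0.001]
contact_force: [-0.6, -4.0, 8.1]
finger_gap: 0.332
```

```bash
python3 - <<'E'
from h import *
d=dict(np.load("pics/w2.npz")); print(onz(d,317,333,.137)); go([.56,.17,.24],4)
for u,v in((282,217),(363,217),(321,176),(321,217)): print(onz(d,u,v,.045))
E
```

```text
[ 0.53747826 -0.05826365  0.137     ]
t 2.75 tcp [ 0.5352 -0.0586  0.1334] yaw 4.12 z [ 0.002 -0.001 -1.   ] F [-0.6 -4.   8.1] gap 0.332 q [-0.18  0.4   1.68 -0.    1.06  1.32]
tool shift cm [  4.14 -22.61 -10.67] turn z 0.12
[ 0.55540103 -0.0374791   0.045     ]
[ 0.55873266 -0.08290216  0.045     ]
[ 0.57988681 -0.05758287  0.045     ]
[ 0.55699425 -0.05934051  0.045     ]
```

Request:
move_arm --pt "0 0 -0.4 0 0 0 0.2" --pt "0 0 -0.8 0 0 0 0.2" --pt "0 0 -1.2 0 0 0 0.2" --pt "0 0 -1.5 0 0 0 0.2" --pt "0 0 -1.5 0 0 0 0.2"

```text
time: 3.17
tcp_pos: [0.5343, -0.0579, 0.187]
tool_rot: [-0.0, 0.999, 0.036, -0.001]
contact_force: [-0.6, 0.4, -4.3]
finger_gap: 0.329
```

Request:
move_arm --pt "0 0 -1.5 0 0 0 0.2" --pt "0 0 -1.5 0 0 0 0.2" --pt "0 0 -1 0 0 0 0.2" --pt "0 0 -0.5 0 0 0 0.2" --pt "0 0 0 0 0 0 0.2"

```text
time: 3.58
tcp_pos: [0.5348, -0.0581, 0.2322]
tool_rot: [0.0, 0.999, 0.036, 0.001]
contact_force: [0.3, 0.5, -4.2]
finger_gap: 0.33
```

```bash
python3 - <<'E'
from h import *
d=snap("side","s3",(200,100,440,280),3.3); go([.55,.165,.235],4)
E
```

```text
t 3.63 tcp [ 0.5345 -0.0581  0.2312] yaw 4.13 z [-0.  0. -1.] F [ 0.2 -0.3 -5.3] gap 0.332 q [-0.18  0.29  1.58  0.    1.27  1.32]
tool shift cm [  3.15 -22.14  -0.38] turn z 0.13
```

View pics/s3.png

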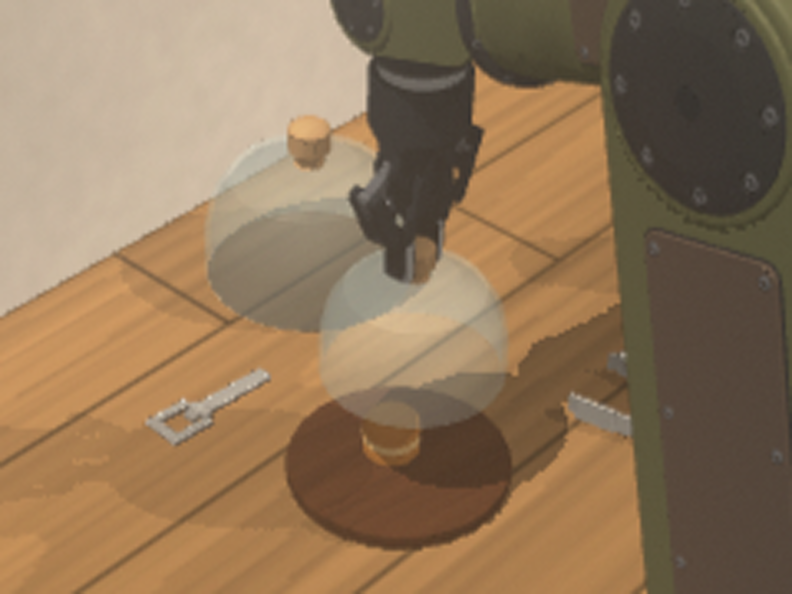

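The cover is held upright, well clear of the scone, and the load reads about 4.3 N. I'm carrying it to the free spot at +y.

Request:
move_arm --pt "0.1 -0.6 0 0 0 0 0.2" --pt "0.2 -1.2 0 0 0 0 0.2" --pt "0.3 -1.8 0 0 0 0 0.2" --pt "0.4 -2.4 0 0 0 0 0.2" --pt "0.4 -2.6 0 0 0 0 0.2"

```text
time: 4.05
tcp_pos: [0.5422, 0.0302, 0.2306]
tool_rot: [-0.0, 0.999, 0.036, -0.001]
contact_force: [0.3, 0.1, -4.3]
finger_gap: 0.334
```

Request:
move_arm --pt "0.4 -2.6 0 0 0 0 0.2" --pt "0.4 -2.6 0 0 0 0 0.2" --pt "0.4 -2.4 0 0 0 0 0.2" --pt "0.3 -1.8 0 0 0 0 0.2" --pt "0.2 -1.4 0 0 0 0 0.2"

```text
time: 4.47
tcp_pos: [0.5511, 0.1402, 0.2305]
tool_rot: [-0.0, 0.999, 0.037, -0.001]
contact_force: [-0.0, -0.1, -4.3]
finger_gap: 0.335
```

Request:
move_arm --pt "0.1 -1.2 0 0 0 0 0.2" --pt "0 -0.8 0 0 0 0 0.2" --pt "0 -0.4 0 0 0 0 0.2" --pt "0 0 0.5 0 0 0 0.2" --pt "0 0 1.0 0 0 0 0.2"

```text
time: 4.88
tcp_pos: [0.5512, 0.1612, 0.2167]
tool_rot: [-0.0, 0.999, 0.036, 0.001]
contact_force: [0.6, -0.0, -4.3]
finger_gap: 0.33
```

Request:
move_arm --pt "0 0 1.5 0 0 0 0.2" --pt "0 0 1.5 0 0 0 0.2" --pt "0 0 1.5 0 0 0 0.2" --pt "0 0 1.5 0 0 0 0.2" --pt "0 0 1 0 0 0 0.2"

```text
time: 5.3
tcp_pos: [0.5503, 0.1606, 0.144]
tool_rot: [0.0, 0.999, 0.035, -0.001]
contact_force: [-0.1, 0.3, -3.6]
finger_gap: 0.334
```

```bash
python3 - <<'E'
from h import *
go([.558,.157,.117],4)
E
```

```text
t 5.3 tcp [0.5503 0.1606 0.144 ] yaw 4.06 z [-0.002 -0.001 -1.   ] F [-0.1  0.3 -3.6] gap 0.334 q [ 0.22  0.46  1.57 -0.    1.12  1.72]
tool shift cm [0.75 0.41 2.69] turn z 0.06
```

Request:
move_arm --pt "0 0 0.8 0 0 0 0.2" --pt "0 0 0.7 0 0 0 0.2" --pt "0 0 0.5 0 0 0 0.2" --pt "0 0 0.2 0 0 0 0.2" --pt "0 0 0.1 0 0 0 0.2"

```text
time: 5.72
tcp_pos: [0.5509, 0.1615, 0.1233]
tool_rot: [-0.0, 0.999, 0.036, 0.0]
contact_force: [-0.1, 0.1, -4.3]
finger_gap: 0.336
```

Request:
move_arm --pt "0 0 0.1 0 0 0 0.2" --pt "0 0 0.1 0 0 0 0.2" --pt "0 0 0.05 0 0 0 0.2"

```text
time: 5.97
tcp_pos: [0.551, 0.1616, 0.121]
tool_rot: [-0.0, 0.999, 0.036, 0.0]
contact_force: [0.1, -0.8, -4.4]
finger_gap: 0.332
```

Request:
move_arm --pt "0 0 0.1 0 0 0 0.2" --pt "0 0 0.1 0 0 0 0.2" --pt "0 0 0.1 0 0 0 0.2" --pt "0 0 0 0 0 0 0.2"

```text
time: 6.3
tcp_pos: [0.5508, 0.1616, 0.1177]
tool_rot: [0.0, 0.999, 0.036, -0.0]
contact_force: [0.3, 0.5, -4.5]
finger_gap: 0.333
```

Request:
move_arm --pt "0 0 0.1 0 0 0 0.2" --pt "0 0 0.1 0 0 0 0.2" --pt "0 0 0 0 0 0 0.2"

```text
time: 6.55
tcp_pos: [0.551, 0.1616, 0.1175]
tool_rot: [0.0, 0.999, 0.036, 0.0]
contact_force: [-10.4, -3.5, 15.7]
finger_gap: 0.332
```

The rim has touched down. I'll ease off, open and rise.

Request:
move_arm --pt "0 0 -0.15 0 0 0 0.3" --pt "0 0 0 0 0 0 0.38" --pt "0 0 0 0 0 0 0.5" --pt "0 0 0 0 0 0 0.7" --pt "0 0 0 0 0 0 0.8"

```text
time: 6.97
tcp_pos: [0.5509, 0.1616, 0.1173]
tool_rot: [-0.0, 0.999, 0.036, 0.0]
contact_force: [0.4, -0.5, 0.2]
finger_gap: 0.769
```

Request:
move_arm --pt "0 0 -1 0 0 0 0.8" --pt "0 0 -2 0 0 0 0.8" --pt "0 0 -3 0 0 0 0.8" --pt "0 0 -4 0 0 0 0.8" --pt "0 0 -3 0 0 0 0.8"

```text
time: 7.38
tcp_pos: [0.5509, 0.1616, 0.2509]
tool_rot: [-0.0, 0.999, 0.036, 0.001]
contact_force: [0.1, -0.2, 0.6]
finger_gap: 0.801
```

```bash
python3 - <<'E'
from h import *
go([.36,-.262,.2],6)
d=snap("scene","sc3"); 
for P in ([.551,.1616,.109],[.551,.1616,0],[.551,.0866,0],[.551,.2366,0]): print(proj(d,P))
E
```

```text
t 7.38 tcp [0.5509 0.1616 0.2509] yaw 4.13 z [ 0.002  0.    -1.   ] F [ 0.1 -0.2  0.6] gap 0.801 q [0.22 0.35 1.45 0.   1.33 1.72]
tool shift cm [-22.1   40.88   5.03] turn z -1.87
[392.46491999 237.47204629]
[387.41471747 261.02645967]
[362.20411222 270.49319792]
[411.95807159 251.82039001]
```

View pics/sc3.png

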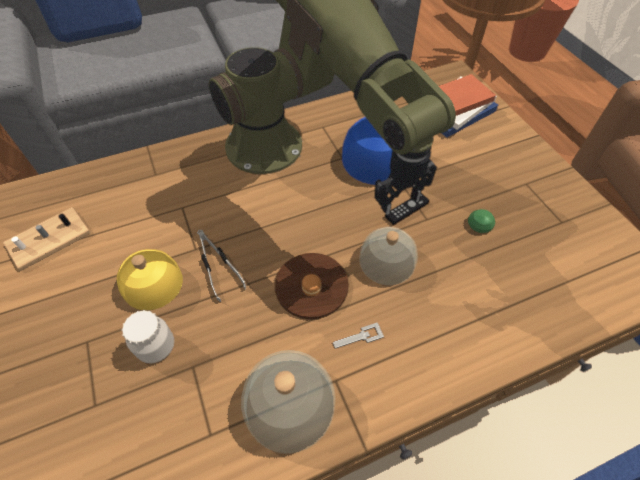

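The cover stands upright at about (389,257), clear of the board, and the scone at (312,284) is still in place. Next, the tongs.

Request:
move_arm --pt "-1.9 2.9 0.15 0 0 0 0.85" --pt "-1.9 2.9 0.15 0 0 0 0.85" --pt "-1.9 2.9 0.15 0 0 0 0.85" --pt "-1.9 2.9 0.15 0 0 0 0.85" --pt "-1.9 2.9 0.15 0 0 0 0.85"

```text
time: 7.85
tcp_pos: [0.4655, 0.009, 0.2402]
tool_rot: [0.0, 0.999, 0.036, 0.0]
contact_force: [0.8, -0.6, 0.2]
finger_gap: 0.851
```

Request:
move_arm --pt "-1.9 2.9 0.15 0 0 0 0.85" --pt "-1.9 2.9 0.15 0 0 0 0.85" --pt "-1.9 2.9 0.15 0 0 0 0.85" --pt "-1.9 2.9 0.15 0 0 0 0.85" --pt "-1.9 2.9 0.15 0 0 0 0.85"

```text
time: 8.27
tcp_pos: [0.3811, -0.1425, 0.2328]
tool_rot: [0.0, 0.999, 0.036, 0.0]
contact_force: [0.2, -0.5, -0.1]
finger_gap: 0.847
```

Request:
move_arm --pt "-1.9 2.9 0.15 0 0 0 0.85" --pt "-1.9 2.9 0.15 0 0 0 0.85" --pt "-1.9 2.9 0.15 0 0 0 0.85" --pt "-1.9 2.9 0.15 0 0 0 0.85" --pt "0 0 0 0 0 -2 0.85"

```text
time: 8.68
tcp_pos: [0.3124, -0.2661, 0.2266]
tool_rot: [0.001, 0.999, 0.051, -0.0]
contact_force: [1.3, 0.3, 0.5]
finger_gap: 0.852
```

```bash
python3 - <<'E'
from h import *
d=snap("wrist","w4");go([.371,-.262,.12],6)
E
```

```text
t 8.73 tcp [ 0.3134 -0.2644  0.2266] yaw 6.1 z [ 0. -0. -1.] F [-0.2  0.1  0.4] gap 0.851 q [-0.79  0.01  1.92 -0.    1.21  0.67]
tool shift cm [ 5.75  0.37 10.66] turn z 0.10
```

View pics/w4.png

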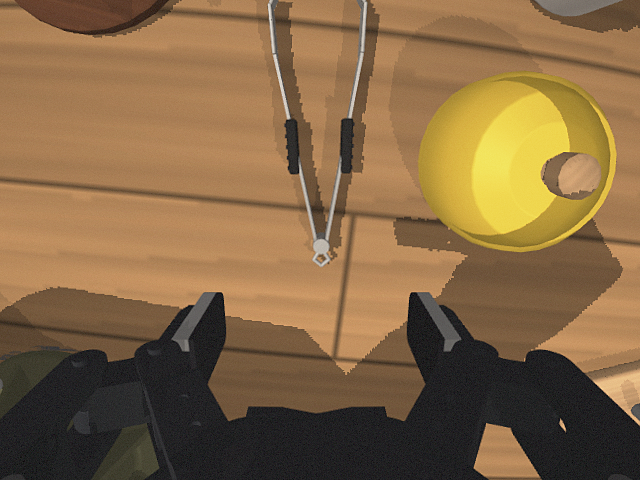

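The tongs are square to the tool: grips at (292,146) and (347,145), pivot at (321,246), tips at (272,3) and (364,3). The edge of the yellow dome is at (418,160).

```bash
python3 - <<'E'
from h import *
d=dict(np.load("pics/w4.npz"))
a=onz(d,292,146,.02);b=onz(d,347,145,.02);p=onz(d,321,246,.02);t=(onz(d,273,3,.02)+onz(d,364,3,.02))/2
m=(a+b)/2;print(a,b,m,np.linalg.norm(a-b),"pivot",p,"tip",t,"yaw",np.degrees(np.arctan2(*(t-p)[1::-1])),np.linalg.norm(m-p),np.linalg.norm(t-p))
print("ydome",onz(d,418,160,.03))
go([m[0],m[1],.1],6)
E
```

```text
[ 0.36799164 -0.24036855  0.02      ] [ 0.3735978  -0.28672466  0.02      ] [ 0.37079472 -0.2635466   0.02      ] 0.046693869312945065 pivot [ 0.28210331 -0.27423712  0.02      ] tip [ 0.48139099 -0.25120833  0.02      ] yaw 6.591606719189351 0.08933338179859657 0.2006138121508771
ydome [ 0.36815621 -0.34643912  0.03      ]
t 8.73 tcp [ 0.3134 -0.2644  0.2266] yaw 6.1 z [ 0. -0. -1.] F [-0.2  0.1  0.4] gap 0.851 q [-0.79  0.01  1.92 -0.    1.21  0.67]
tool shift cm [ 5.71  0.52 12.66] turn z 0.10
```

Request:
move_arm --pt "1.4 0.1 0 0 0 -0.5 0.8" --pt "1.4 0.1 0 0 0 0 0.78" --pt "1.4 0.1 0 0 0 0 0.78" --pt "1.5 0.2 3 0 0 0 0.78" --pt "0 0 4 0 0 0 0.78"

```text
time: 9.15
tcp_pos: [0.3752, -0.2614, 0.1582]
tool_rot: [0.002, 0.998, 0.058, 0.003]
contact_force: [1.2, -1.7, -0.4]
finger_gap: 0.778
```

Request:
move_arm --pt "0 0 4 0 0 0 0.78" --pt "0 0 3 0 0 0 0.78" --pt "0 0 2 0 0 0 0.78" --pt "0 0 1 0 0 0 0.78" --pt "0 0 0 0 0 0 0.78"

```text
time: 9.57
tcp_pos: [0.3717, -0.2601, 0.055]
tool_rot: [-0.001, 0.998, 0.058, -0.001]
contact_force: [0.7, 0.0, 0.8]
finger_gap: 0.774
```

```bash
python3 - <<'E'
from h import *
d=snap("wrist","w5");go([.371,-.2635,.023],6.5)
E
```

```text
t 9.62 tcp [ 0.3722 -0.2607  0.0565] yaw 6.64 z [-0.  0. -1.] F [ 0.2 -1.2  0.3] gap 0.786 q [-0.69  0.38  1.95  0.    0.82  0.76]
tool shift cm [-0.15  0.27  3.35] turn z 0.14
```

View pics/w5.png

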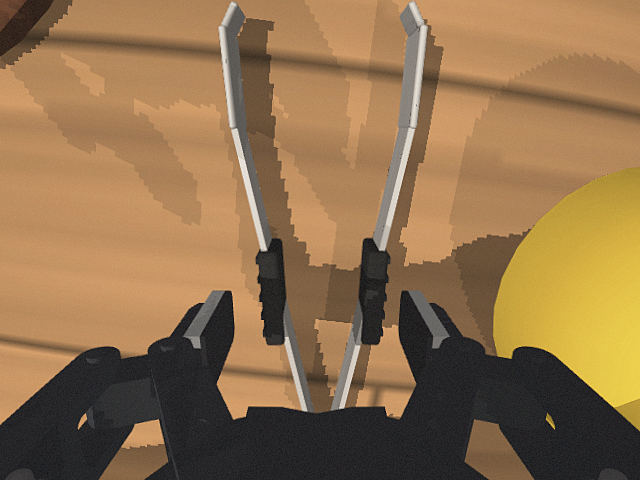

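The grips (outer edges at 258 and 388) lie between the pads (233 and 400). The tool needs about 2 mm along +y, as computed.

Request:
move_arm --pt "-0.1 0.25 0.5 0 0 0 0.78" --pt "0 0 1 0 0 0 0.78" --pt "0 0 0.8 0 0 0 0.78" --pt "0 0 0.6 0 0 0 0.78" --pt "0 0 0.3 0 0 0 0.78"

```text
time: 10.03
tcp_pos: [0.371, -0.2634, 0.0234]
tool_rot: [-0.0, 0.998, 0.058, -0.0]
contact_force: [0.8, -0.9, -0.0]
finger_gap: 0.78
```

Request:
move_arm --pt "0 0 0.1 0 0 0 0.78" --pt "0 0 0 0 0 0 0.75"

```text
time: 10.2
tcp_pos: [0.3712, -0.2635, 0.0231]
tool_rot: [-0.0, 0.998, 0.058, -0.0]
contact_force: [0.2, 0.4, 0.4]
finger_gap: 0.748
```

Request:
move_arm --pt "0 0 0 0 0 0 0.68" --pt "0 0 0 0 0 0 0.62" --pt "0 0 0 0 0 0 0.58" --pt "0 0 0 0 0 0 0.58" --pt "0 0 0 0 0 0 0.58" --squeeze 25

```text
time: 10.62
tcp_pos: [0.3718, -0.264, 0.0241]
tool_rot: [0.001, 0.998, 0.058, 0.001]
contact_force: [-0.1, -0.1, 6.7]
finger_gap: 0.585
```

```bash
python3 - <<'E'
from h import *
go([.371,-.2635,.13],6.5)
E
```

```text
t 10.62 tcp [ 0.3718 -0.264   0.0241] yaw 6.62 z [ 0.002 -0.001 -1.   ] F [-0.1 -0.1  6.7] gap 0.585 q [-0.7   0.44  1.96  0.    0.74  0.76]
tool shift cm [ -0.06  -0.05 -10.59] turn z 0.12
```

Request:
move_arm --pt "0 0 -0.5 0 0 0 0.58" --pt "0 0 -1 0 0 0 0.58" --pt "0 0 -1.5 0 0 0 0.58" --pt "0 0 -2 0 0 0 0.58" --pt "0 0 -2 0 0 0 0.58"

```text
time: 11.03
tcp_pos: [0.371, -0.2634, 0.0947]
tool_rot: [-0.0, 0.998, 0.058, -0.0]
contact_force: [0.3, 0.4, -1.6]
finger_gap: 0.581
```

Request:
move_arm --pt "0 0 -1.5 0 0 0 0.58" --pt "0 0 -1 0 0 0 0.58" --pt "0 0 0 0 0 0 0.58"

```text
time: 11.28
tcp_pos: [0.3718, -0.2641, 0.1206]
tool_rot: [0.001, 0.998, 0.058, 0.001]
contact_force: [0.7, -0.4, -0.2]
finger_gap: 0.579
```

```bash
python3 - <<'E'
from h import *
d=snap("wrist","w6")
go([.463,-.0705,.119],6.5)
M=dict(np.load("pics/w4.npz"))
E
```

```text
t 11.33 tcp [ 0.3715 -0.2638  0.1191] yaw 6.63 z [ 0.001 -0.001 -1.   ] F [ 0.5  0.2 -1.6] gap 0.576 q [-0.7   0.26  1.92 -0.    0.96  0.76]
tool shift cm [ 11.32 -18.14   0.  ] turn z 0.13
```

View pics/w6.png

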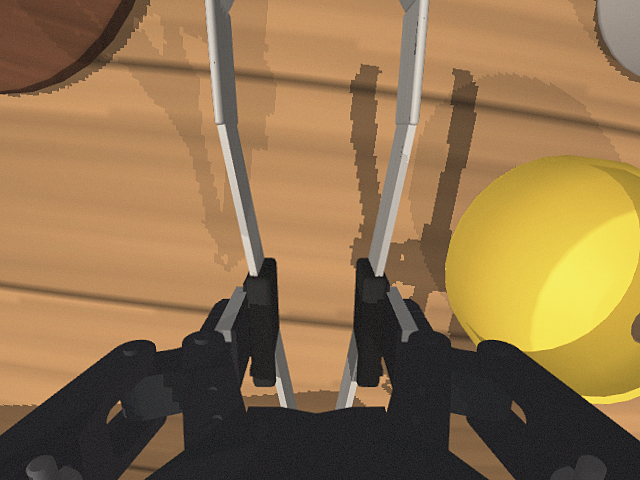

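The tongs are held level and symmetric (paddles at about columns 215 and 415). I'm carrying them over the scone.

Request:
move_arm --pt "0.4 -0.7 0 0 0 0 0.58" --pt "0.9 -1.4 0 0 0 0 0.58" --pt "1.1 -1.8 0 0 0 0 0.58" --pt "1.2 -1.9 0 0 0 0 0.58" --pt "1.2 -1.9 0 0 0 0 0.58"

```text
time: 11.75
tcp_pos: [0.4099, -0.18, 0.1172]
tool_rot: [-0.001, 0.998, 0.058, -0.001]
contact_force: [0.5, -0.3, -0.6]
finger_gap: 0.577
```

Request:
move_arm --pt "1.2 -1.9 0 0 0 0 0.58" --pt "1.2 -1.9 0 0 0 0 0.58" --pt "1.2 -1.9 0 0 0 0 0.58" --pt "1.1 -1.8 0 0 0 0 0.58" --pt "0.9 -1.4 0 0 0 0 0.58"

```text
time: 12.17
tcp_pos: [0.4553, -0.0847, 0.1171]
tool_rot: [-0.0, 0.998, 0.058, -0.001]
contact_force: [-0.7, -0.4, -1.6]
finger_gap: 0.581
```

Request:
move_arm --pt "0.6 -1.0 0 0 0 0 0.58" --pt "0.3 -0.4 0 0 0 0 0.58" --pt "0 0 0 0 0 0 0.58" --pt "0 0 0 0 0 0 0.58"

```text
time: 12.5
tcp_pos: [0.4624, -0.072, 0.1179]
tool_rot: [-0.0, 0.998, 0.058, -0.0]
contact_force: [0.4, 0.5, -0.9]
finger_gap: 0.582
```

```bash
python3 - <<'E'
from h import *
d=snap("wrist","w7")
go([.463,-.0705,.119],6.6)
s=env.sense();T=np.array(s["tcp_pos"]);q=np.array(s["tool_rot"]);M=R.from_quat(q[[1,2,3,0]]).as_matrix()
print("pred tips px",proj(d,T+M@[.093,0,.012]),"scone pred",proj(d,[.5555,-.06,.045]))
E
```

```text
t 12.55 tcp [ 0.4624 -0.0722  0.118 ] yaw 6.6 z [-0.001  0.    -1.   ] F [ 0.9 -0.4 -1. ] gap 0.58 q [-0.23  0.29  1.88 -0.    0.97  1.22]
tool shift cm [ 0.08 -0.17 -0.1 ] turn z -0.00
pred tips px [316.83108957  61.9364427 ] scone pred [313.45935028  81.79969451]
```

View pics/w7.png

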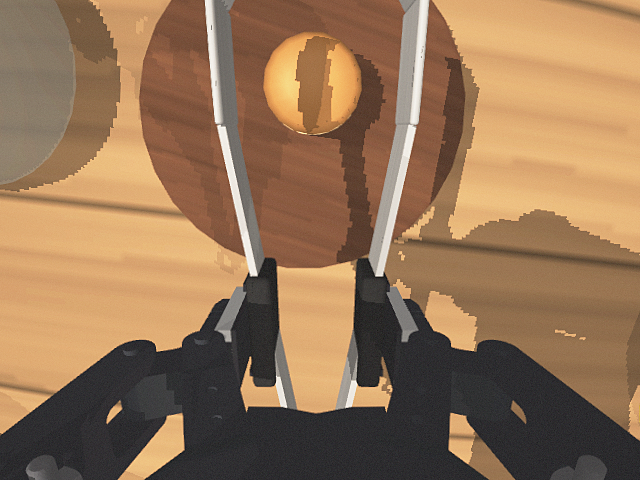

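The scone circle centre is at (313,82), where it was predicted (313,82). The paddles straddle it symmetrically. I'll check the fore-aft offset of the tongs in the jaws before going down.

```bash
python3 - <<'E'
from h import *
d=dict(np.load("pics/w7.npz"))
p=onz(d,219,123,.118);q=onz(d,413,123,.118);print(p,q)
T=np.array([.4624,-.0722,.118]);c,s=np.cos(np.radians(6.6)),np.sin(np.radians(6.6))
for x in(p,q,onz(d,262,275,.118),onz(d,373,275,.118)): 
  w=x-T; print("ahead",w[0]*c+w[1]*s,"lat",-w[0]*s+w[1]*c)
print(onz(d,312.5,82,.045))
E
```

```text
[ 0.53191694 -0.03376728  0.118     ] [ 0.53884124 -0.09329197  0.118     ]
ahead 0.07347358308942807 lat 0.0301879358905338
ahead 0.07351039715323109 lat -0.029738131903724735
ahead 0.02329609255100491 lat 0.018703384682430442
ahead 0.023306460928654814 lat -0.019341162707036362
[ 0.55535484 -0.05955011  0.045     ]
```

Request:
move_arm --pt "0.1 -0.17 0.5 0 0 0 0.58" --pt "0 0 1 0 0 0 0.58" --pt "0 0 1.3 0 0 0 0.58" --pt "0 0 1.3 0 0 0 0.58" --pt "0 0 1.1 0 0 0 0.58"

```text
time: 12.97
tcp_pos: [0.4629, -0.0702, 0.0647]
tool_rot: [-0.0, 0.998, 0.057, -0.0]
contact_force: [0.3, -0.8, -0.8]
finger_gap: 0.58
```

Request:
move_arm --pt "0 0 0.8 0 0 0 0.58" --pt "0 0 0.6 0 0 0 0.58" --pt "0 0 0.4 0 0 0 0.58" --pt "0 0 0.2 0 0 0 0.58" --pt "0 0 0 0 0 0 0.58"

```text
time: 13.38
tcp_pos: [0.4635, -0.07, 0.0461]
tool_rot: [-0.0, 0.998, 0.058, -0.0]
contact_force: [0.8, 0.2, -1.8]
finger_gap: 0.581
```

Close gradually on the scone.

Request:
move_arm --pt "0 0 0 0 0 0 0.56" --pt "0 0 0 0 0 0 0.54" --pt "0 0 0 0 0 0 0.52" --pt "0 0 0 0 0 0 0.5" --pt "0 0 0 0 0 0 0.48"

```text
time: 13.8
tcp_pos: [0.4637, -0.07, 0.0465]
tool_rot: [0.0, 0.998, 0.058, 0.0]
contact_force: [0.4, 0.5, -0.1]
finger_gap: 0.51
```

Request:
move_arm --pt "0 0 0 0 0 0 0.44" --pt "0 0 0 0 0 0 0.44" --pt "0 0 0 0 0 0 0.44" --pt "0 0 0 0 0 0 0.44"

```text
time: 14.13
tcp_pos: [0.4636, -0.07, 0.0463]
tool_rot: [0.0, 0.998, 0.058, 0.0]
contact_force: [1.0, -0.2, 0.8]
finger_gap: 0.511
```

The grips stalled at a gap of 0.511, about 43.5 mm, which is the scone's width. Lifting now.

Request:
move_arm --pt "0 0 -0.3 0 0 0 0.44" --pt "0 0 -0.6 0 0 0 0.44" --pt "0 0 -0.9 0 0 0 0.44" --pt "0 0 -1.2 0 0 0 0.44" --pt "0 0 -1.3 0 0 0 0.44"

```text
time: 14.55
tcp_pos: [0.4633, -0.0699, 0.0903]
tool_rot: [-0.0, 0.998, 0.058, -0.0]
contact_force: [0.6, -0.6, -1.1]
finger_gap: 0.508
```

Request:
move_arm --pt "0 0 -1.3 0 0 0 0.44" --pt "0 0 -1.3 0 0 0 0.44" --pt "0 0 -1.3 0 0 0 0.44" --pt "0 0 -1.3 0 0 0 0.44" --pt "0 0 -1.3 0 0 0 0.44"

```text
time: 14.97
tcp_pos: [0.4634, -0.0699, 0.1558]
tool_rot: [0.0, 0.998, 0.058, 0.0]
contact_force: [-0.0, -0.1, -1.5]
finger_gap: 0.507
```

Request:
move_arm --pt "0 0 -1.3 0 0 0 0.44" --pt "0 0 -1.2 0 0 0 0.44" --pt "0 0 -0.8 0 0 0 0.44" --pt "0 0 -0.4 0 0 0 0.44" --pt "0 0 0 0 0 0 0.44"

```text
time: 15.38
tcp_pos: [0.4637, -0.07, 0.1922]
tool_rot: [0.0, 0.998, 0.058, 0.001]
contact_force: [0.1, 0.1, -2.3]
finger_gap: 0.508
```

```bash
python3 - <<'E'
from h import *
d=snap("wrist","w8");e=snap("side","s8"); f=snap("scene","sc8")
a=[cv2.imread(f"pics/{n}.png") for n in("w8","s8","sc8")]
cv2.imwrite("pics/m8.png",np.vstack([np.hstack([cv2.resize(a[0],(400,300)),cv2.resize(a[2],(400,300))]),cv2.resize(a[1][110:310,150:470],(480,300))[:, :].repeat(1,0) if 0 else np.hstack([cv2.resize(a[1][100:340,150:470],(400,300)),cv2.resize(a[2][150:390,200:520],(400,300))])]))
go([.463,-.07,.2],6.6)
E
```

```text
t 15.53 tcp [ 0.4632 -0.0699  0.1907] yaw 6.63 z [-0.001  0.    -1.   ] F [ 0.5  0.5 -1.2] gap 0.509 q [-0.23  0.19  1.82  0.    1.14  1.23]
tool shift cm [-0.02  0.01 -0.93] turn z 0.03
```

View pics/m8.png

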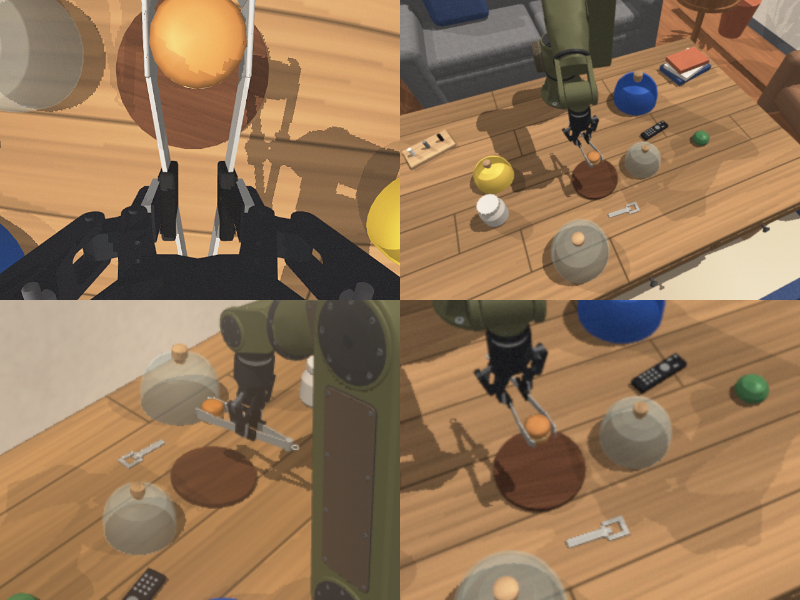

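The scone is up in the tongs and everything else is in place. I'll settle briefly, check that the grip holds, then hand in.

Request:
move_arm --pt "0 0 0 0 0 0 0.44" --pt "0 0 0 0 0 0 0.44" --pt "0 0 0 0 0 0 0.44" --pt "0 0 0 0 0 0 0.44" --pt "0 0 0 0 0 0 0.44"

```text
time: 15.95
tcp_pos: [0.4635, -0.07, 0.1912]
tool_rot: [-0.0, 0.998, 0.058, -0.0]
contact_force: [0.3, 0.2, -1.5]
finger_gap: 0.507
```

```bash
python3 - <<'E'
from h import *
d=snap("wrist","w9"); a=cv2.imread("pics/w8.png");b=cv2.imread("pics/w9.png")
print("img diff scone area",cv2.absdiff(a,b)[0:150,200:440].mean())
go([.463,-.07,.19],6.6); print(env.sign_off())
E
```

```text
img diff scone area 3.438462962962963
t 16.0 tcp [ 0.4635 -0.0699  0.1912] yaw 6.62 z [-0.  0. -1.] F [-0.2 -0.7 -1.4] gap 0.508 q [-0.23  0.18  1.82  0.    1.14  1.23]
tool shift cm [-0.05  0.    0.12] turn z 0.02
the job is handed in; nothing more can be done
None
```

The job is done and handed in at 16 s of robot time; the hand-in reports no verdict.

- **Cover:** I lifted it by the knob and set it upright on the bare console, about 21 cm to the robot's left of the board. It touched down with about 16 N at the wrist, then I released it.
- **Scone:** I picked up the tongs by their grips and closed them on the scone. The jaws stalled at about 43.5 mm, which matches the scone's width. I raised it about 14.5 cm, and the arm is still holding it there.

**Last checks:** The pictures after the lift showed the scone between the paddles with the gripper clear of it and the cover standing beside the board. The remote, jar, paperweight and opener looked unmoved by eye; I did not measure them. Over the last 0.4 s before hand-in the jaw gap held steady at 0.51 and the wrist view hardly changed. No check failed or disagreed. When the jaws first closed on the knob the arm was pushed up by about 3 mm with 8 N, and this had no visible effect.

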